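# Close the findings jar and clip its label behind the rack's lip

### The arm

A 6-joint arm with a two-finger parallel gripper is mounted at the origin on a cart in front of the work surface, level with it; the furniture and walls round the work are solid. World frame = base frame: x ahead of the robot, y to its left, z up, the work surface at z = 0. Lengths are in m, angles in degrees, forces in N, time in s.
With the tool pointing down it reaches from about 0.375 to 0.9 m from the base axis. Payload 3.1 kg.
Tool frame: the origin (TCP) lies between the finger pads; the fingertips stand 22 mm ahead of it and the grasp point (between the pads) lies 3 mm ahead of it (bot.tip_extent is the distance from the TCP to the fingertips, in m); y points along the fingers, z is the direction in which the jaws open and shut, and the axes are right-handed (so a half turn about y gives the same grasp; the last joint's range is limited). The gripper opens to 87 mm and grips with 3 to 60 N. Pads are 19 mm wide; open, the fingers measure 117 mm over their backs; the gripper's body (75 mm by 190 mm) begins 51 mm behind the grasp point.
Start: joints at [54.918, 30.224, 82.088, -0, 67.689, -10.227], TCP at [0.263, 0.567, 0.245] pointing down, gripper open.
Joint ranges: [-176.69, 176.69], [-43.24, 126.21], [12.49, 139.97], [-82, 262], [0, 151.66], [-163.58, 163.58]. Speed limits (degrees/s): [159.86, 159.86, 180, 180, 180, 180].

### API

Orientations are given as a 3x3 rotation matrix whose columns are the frame's x, y, z axes.
In Python, from rig import bot, eyes, models gives the robot as it stands. The module is installed in compiled form; this text tells all that it offers.
- The arm moves only by the tool arm_command, never from a script. Its arguments are lists of equal length, an entry for each row: "translation": the shift along the tool's x, y, z each as a share of 0.08 m, from -1 to 1, a list of three; "rotation": the turn, a rotation vector about the tool's x, y, z each as a share of 60 degrees, from -1 to 1, a list of three; "grip": the closure, from -1 (fully open) to 1 (shut), so that 0 is half open. In form: {"translation": [[x, y, z], ...], "rotation": [[rx, ry, rz], ...], "grip": [grip, ...]}. A call has 1 to 5 rows; each row is the pose to reach, as a shift and turn from the pose commanded when the call began, along the tool's axes at that moment; what a row does not reach only later rows make up. A row lasts 1/10 s, in which the tool goes at most 50 mm and 8.59 degrees, less where a joint would pass 70% of its speed; a pose out of reach is approached as far as the arm can. A call with a number of a shift or a turn outside -1 to 1 is refused whole. A call with a gripper value outside its range is refused whole. The fingers move at their own pace and stop on an object; the grip force is fixed at half the most. Time passes only in rows, so rows that repeat a pose let the fingers close. It gives the time, the measured TCP pose, the force and the opening at its end, in the units of the state.
- bot.read_state(): the state, without advancing time (a new reading comes with each control period).
- eyes.capture(name): name is "side" or "top"; returns a dict with "image" (420x560x3 uint8, blue, green, red), "mtx" (3x3 intrinsics, pixels), "rvec" (rotation vector, rad) and "tvec" (3), from world to camera coordinates, as OpenCV has them. Camera axes: x right, y down, z forward; pixel columns grow to the right and rows downward; lengths in m; the calibration is good to about 2 mm. A picture is of the moment at which its call begins. There is no depth.
- bot.hand_in(): hands the job in, once; it reports no verdict.
Trained networks look in the newest picture that a camera, given by its name, has taken for a name from the list of things; names that differ only in an ending like _2 or _b are one class to them, and where a whole thing is asked for, a point or a joint stands for the part that bears it (a point fixed in the world has none). Each returns a list of dicts, best first, with "conf" (0 to 1); they miss things now and then, are a little off and sometimes report something else, mostly with a low value. They report only what shows in the picture. A call takes as long as a camera call. They do not tell look-alikes from the thing itself.
- models.recognise(camera, thing): "extent" ([left, top, right, bottom] as shares, 0 to 1, of the picture: columns of its width, rows of its height, round what is visible of it).
- models.spot_point(camera, thing): "point" ([column, row] as shares, 0 to 1, of the picture: columns of its width, rows of its height: a listed point, or the origin of a listed thing).
The state is a dict: "time_s": time; "joint_positions": joint angles; "qvel": joint speeds; "tau": joint torques, N m; "position": TCP position; "tcp_rot": TCP orientation; "force": force on the tool from outside, world axes, zero at the start; "moment": the same for the moment, N m; "opening": opening from 0.0 (shut) to 1.0 (fully open).
Only numpy, scipy, OpenCV 4.12 (cv2) and the standard library are available. Lean on these libraries where they do the work, as an engineer would, in place of code of your own. Each camera call takes 0.05 s, during which the arm holds its last target. There are 200 camera calls.

### The job

On the findings rack one jar has been left with its cap loose and has no label clip in front of it. Twist that cap clockwise until it is fully closed, then take the loose label clip from the bench and push it down behind the rack's front lip, in the middle in front of that jar with its card facing outwards, until it is fully home. Finish while still holding it pressed down firmly in that place: do not let go, and leave the tools lying about where they are.

Things in the scene. Friction and masses are not known exactly. Their poses are not given: they have to be found in the camera images.
- plinth: dark wooden plinth of the findings rack, 104 x 290 x 8 mm, fixed on the bench; origin under its centre, x to the rack's back, y along its front. Three equal aluminium tray units stand on it side by side, 92 mm apart, each with a capped glass jar; two have a label clip in place and are to be left alone
- unit: the tray unit whose jar has the loose cap (left, middle or right on the plinth), fixed, 99 mm deep (x) x 90 mm wide (y). Origin: centre of its underside, 8 mm above the bench; x to the rack's back, y along the lip, z up. Jar axis at x = +14 mm, y = 0. All three caps are the highest parts, top at z = 66 mm when closed
- lip_mid (a point): middle of the top edge of that unit's front lip: an upright sheet 3 mm thick across the whole 90 mm width, mid-plane at the unit's x = -50 mm, top 27 mm above the unit's underside; both faces free down to the seat's height; axes as the unit's
- home (a point): point on the lip's mid-plane, middle of its width, at the height of the rubber seat's top: 17 mm below the lip's top, 10 mm above the unit's underside; axes as the unit's. The clip is home when its origin lies here (it has 1.5 mm of play across the lip either way)
- unit_seat: black rubber strip, 76 mm long, 8 mm wide, 2 mm thick, on the floor of the slot behind the lip; the clip's rear leg (tongue) bottoms on its top, which is hidden then. Origin under its middle
- unit_spring (a joint): steel spring strip behind the lip, 76 mm wide, its top 27 mm above the unit's underside, bent back 3 mm as a lead-in. 0 = at rest, leaving a slot of 2.5 mm; the 3 mm tongue pushes it back (3 mm when home; it can go 5 mm, with 2 to 4 N). Sliding the clip down past it takes 2 to 5 N; once the tongue bottoms the push rises steeply
- cap (a joint): the loose screw cap: 0 = fully closed (a hard stop), grows as it is opened anticlockwise seen from above; starts at 0.8 to 1.25 rad; turn it clockwise seen from above to close. Friction about 0.1 N m. Closing lowers it by 2.2 mm per rad
- cap_top (a point): centre of the top of that cap, on its axis: ribbed aluminium cap 54 mm across, 16 mm high, to be gripped across its sides from above; axes turn with the cap, z up
- label_clip: the loose label clip, about 60 g, standing upright on the bench: aluminium, 60 mm wide (y), 56 mm high, white card with two drawn rings on its front (-x) face. Origin: centre of the feet. From z = 24 to 56 mm it is a plate 9 mm thick (x -4 to +5 mm); below z = 20 mm it forks into two legs that straddle the lip: front leg outside, rear leg (tongue) behind it
- clip_frame (a point): middle of the clip's 9 mm plate, 42 mm above the feet: where to pinch it front and back from above; axes as the clip's
- clip_face (a point): middle of the clip's card face, 39 mm above the feet, 5.5 mm to -x of the origin. (The two legs are 3 mm thick, 60 mm wide and 20 mm long, with a 6 mm slot between them, widened to 7.8 mm over the lowest 5 mm; the slot's middle is the clip's x = 0)
- ring_clamp: wooden ring clamp lying on the bench, 26 x 144 x 24 mm, loose, to be left alone
- wax_block: carving wax block, 34 x 62 x 22 mm, loose, to be left alone
- bench_block: square steel bench block, 62 x 62 x 18 mm, loose, to be left alone
- side_cutters: side cutters, 47 x 110 x 11 mm, loose, to be left alone
Mind the look-alikes: they are no part of the job. There is more than one size of the label_clip; the one meant has the size given above.

How it is judged:
By the outcome, as a careful person would: the job done as asked, in the order asked, and still so for the second after the job is handed in, while the arm keeps its last pose, push and grip.
It also fails if it takes over 51 s, if anything falls off the work surface, if the arm or the gripper's body presses on something with over 40 N, if the wrist force passes 120 N, or if a joint passes its speed limit or range.

## Working session

There is one attempt and no reset: what is moved stays moved. The work goes in short steps, Python scripts to look and compute and a tool call to move; the robot and the scene stay as the last step left them, time stands still between calls to the robot, and variables do not carry over. Pictures are saved under pics/ and viewed, about 8 in all and at most 12, crops included, and the job is handed in when it is done.

Besides the shell and the picture viewer there is one more tool, called as name(argument=value, ...) on one line, values as JSON. arm_command: Moves the arm, as the interface text tells. Shift numbers are shares of 0.08 m and turn numbers shares of 60 degrees, none past 1 either way. Its arguments: {"type":"object","properties":{"translation":{"type":"array"},"rotation":{"type":"array"},"grip":{"type":"array"}},"required":["translation","rotation","grip"]}

```bash
mkdir -p pics
cat > h.py <<'E'
import numpy as np, cv2
from rig import bot, eyes, models
def cam(n):
    c=eyes.capture(n); return c
def ray(c,p):
    R=cv2.Rodrigues(np.array(c["rvec"],float))[0]; t=np.array(c["tvec"],float).ravel()
    d=R.T@np.linalg.inv(np.array(c["mtx"]))@np.array([p[0],p[1],1.]); return -R.T@t,d
def at_z(c,p,z):
    o,d=ray(c,p); return o+d*(z-o[2])/d[2]
def proj(c,P):
    return cv2.projectPoints(np.array(P,float).reshape(-1,3),np.array(c["rvec"],float),np.array(c["tvec"],float),np.array(c["mtx"],float),None)[0].reshape(-1,2)
def tri(c1,p1,c2,p2):
    o1,d1=ray(c1,p1);o2,d2=ray(c2,p2)
    d1/=np.linalg.norm(d1);d2/=np.linalg.norm(d2)
    s=np.linalg.lstsq(np.c_[d1,-d2],o2-o1,rcond=None)[0]
    a,b=o1+d1*s[0],o2+d2*s[1]; return (a+b)/2,np.linalg.norm(a-b)
E
python3 - <<'E'
from h import *
np.set_printoptions(precision=4,suppress=True)
C={}
for n in ("side","top"):
    c=cam(n);C[n]=c;cv2.imwrite(f"pics/{n}0.png",c["image"])
    print(n,ray(c,(280,210)))
    for t in ("plinth","unit","lip_mid","home","cap_top","label_clip","clip_frame","clip_face"):
        print(t,[(np.round(np.array(d["point"])*[560,420],1).tolist(),round(d["conf"],2)) for d in models.spot_point(n,t)[:5]])
s=bot.read_state();print(s["position"],s["tcp_rot"],s["opening"],bot.tip_extent,s["time_s"])
E
```

```text
side (array([ 0.0051, -0.7612,  0.4133]), array([ 0.5238,  0.783 , -0.3356]))
plinth [([303.5, 231.2], 0.73)]
unit [([306.6, 233.2], 0.94)]
lip_mid [([294.1, 225.0], 0.61)]
home [([292.8, 238.3], 0.64)]
cap_top [([311.6, 205.7], 0.8)]
label_clip [([226.0, 256.8], 0.63), ([243.0, 240.5], 0.56), ([241.0, 227.9], 0.22), ([293.6, 235.7], 0.2)]
clip_frame [([239.8, 226.0], 0.61), ([224.6, 247.7], 0.61), ([203.9, 221.1], 0.24)]
clip_face [([226.3, 249.2], 0.91), ([240.8, 231.3], 0.89), ([236.3, 226.1], 0.16)]
top (array([0.4116, 0.0439, 1.0471]), array([ 0.1001, -0.0176, -0.9948]))
plinth []
unit [([285.5, 171.8], 0.93)]
lip_mid [([291.1, 192.1], 0.93)]
home [([286.6, 194.5], 0.7)]
cap_top [([285.9, 165.0], 0.83)]
label_clip [([271.2, 245.3], 0.48), ([292.0, 273.0], 0.39)]
clip_frame [([274.3, 242.5], 0.56), ([289.1, 273.8], 0.49), ([270.1, 242.5], 0.25)]
clip_face [([268.8, 244.9], 0.58), ([294.2, 274.7], 0.53)]
[0.2627 0.5671 0.2446] [[ 0.9074  0.      0.4203]
 [-0.4203  0.      0.9074]
 [ 0.     -1.      0.    ]] 0.9947966058090971 0.022 0.9
```

```bash
ls pics
```

```text
side0.png
top0.png
```

Run:
```python
import cv2
for n,(a,b,c,d) in {"side":(150,310,140,360),"top":(110,330,140,400)}.items():
    i=cv2.imread(f"pics/{n}0.png")[a:b,c:d]; cv2.imwrite(f"pics/{n}0c.png",cv2.resize(i,None,fx=3,fy=3 if n=="side" else 2.7,interpolation=2))
```

```text
(no output)
```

View pics/top0c.png

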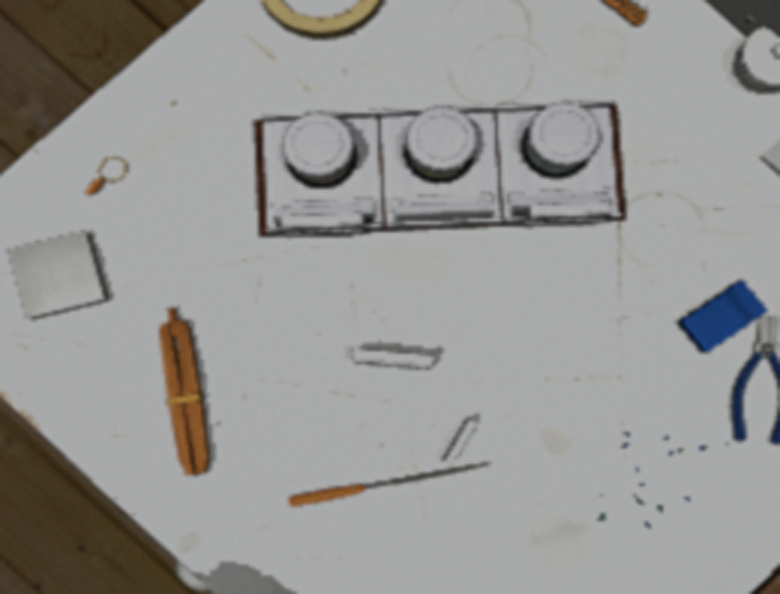

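View pics/side0c.png

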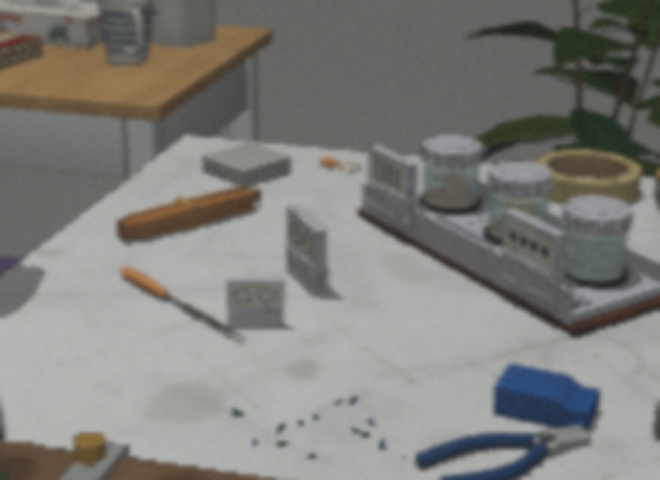

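The top view shows the rack with three jars. The left and right units have clips, and the middle one at about (286,165) has an empty slot. There are two loose clips: a larger one at about (273,242) and a smaller one at about (291,273). The side view agrees, with the larger clip at (241,228) and the smaller at (225,250).

Run:
```python
from h import *
np.set_printoptions(precision=4,suppress=True)
S,T=cam("side"),cam("top")
for n,a,b in (("unit",(306.6,233.2),(285.5,171.8)),("lip",(294.1,225),(291.1,192.1)),("home",(292.8,238.3),(286.6,194.5)),("cap",(311.6,205.7),(285.9,165)),("frame",(239.8,226),(274.3,242.5)),("face",(240.8,231.3),(268.8,244.9)),("clip",(243,240.5),(271.2,245.3)),("smallclip",(226,256.8),(292,273)),("smallframe",(224.6,247.7),(289.1,273.8))):
    print(n,*tri(S,a,T,b))
f=lambda x,y:(140+x/3,110+y/2.7)
# plinth corners (bench height side-ish 8mm) from crop
for q in ((254,120),(614,104),(625,218),(262,235)): print("plinth",at_z(T,f(*q),.008))
for q in ((320,149),(441,145),(562,137)): print("cap",at_z(T,f(*q),.074))
i=T["image"]; cv2.imwrite("pics/t_clip.png",cv2.resize(i[225:290,240:320],None,fx=9,fy=9,interpolation=2))
j=S["image"]; cv2.imwrite("pics/s_clip.png",cv2.resize(j[205:270,205:265],None,fx=9,fy=9,interpolation=2))
a=cv2.resize(i[225:290,240:320],(640,520),interpolation=2);b=cv2.resize(j[205:270,205:265],(480,520),interpolation=2)
cv2.imwrite("pics/both.png",cv2.resize(np.hstack([a,b]),(800,371)))
```

```text
unit [0.6065 0.0127 0.0055] 0.0023155813570979243
lip [0.5548 0.     0.0418] 0.00237063056686479
home [0.556  0.008  0.0037] 0.0061178651005131335
cap [0.6117 0.0117 0.0774] 0.005822018467706606
frame [0.4356 0.041  0.0485] 0.007767189389187629
face [0.4362 0.0506 0.0314] 0.004710260741826563
clip [0.437  0.0444 0.01  ] 0.007670795451482835
smallclip [ 0.3712 -0.0028  0.0036] 0.003892884447635601
smallframe [0.3709 0.0043 0.0227] 0.005334634415041373
plinth [0.6488 0.1563 0.008 ]
plinth [ 0.6635 -0.1295  0.008 ]
plinth [ 0.5617 -0.1362  0.008 ]
plinth [0.5469 0.1491 0.008 ]
cap [0.6095 0.1003 0.074 ]
cap [0.6129 0.0108 0.074 ]
cap [ 0.6197 -0.0792  0.074 ]
```

View pics/both.png

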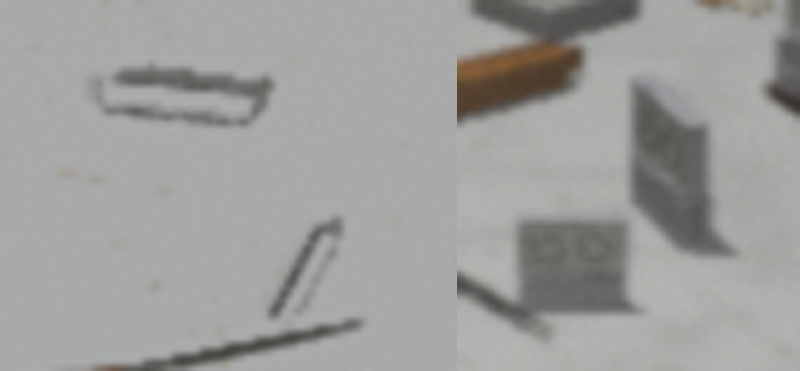

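The larger clip measures about 60 mm and its card faces -x. The rack's yaw is about +3°, and the middle jar is at about (0.613, 0.011). I'm moving above that cap now.

arm_command(translation=[[0.984, 0, -0.6375], [0.984, 0, -0.6375]], rotation=[[0, 0, 0], [0, 0, 0]], grip=[-1, -1])

```text
time_s: 1.2
position: [0.3127, 0.4873, 0.2444]
tcp_rot: [[0.909, 0.001, 0.418], [-0.418, -0.0, 0.909], [0.001, -1.0, 0.0]]
force: [1.0, -0.3, 0.5]
opening: 1.002
```

arm_command(translation=[[0.984, 0, -0.6375], [0.984, 0, -0.6375]], rotation=[[0, 0, 0], [0, 0, 0]], grip=[-1, -1])

```text
time_s: 1.4
position: [0.3635, 0.4067, 0.2447]
tcp_rot: [[0.908, 0.001, 0.42], [-0.42, -0.0, 0.908], [0.001, -1.0, 0.0]]
force: [-0.1, 0.4, -0.0]
opening: 0.998
```

arm_command(translation=[[0.984, 0, -0.6375], [0.984, 0, -0.6375]], rotation=[[0, 0, 0], [0, 0, 0]], grip=[-1, -1])

```text
time_s: 1.6
position: [0.4137, 0.3272, 0.2448]
tcp_rot: [[0.907, 0.001, 0.42], [-0.42, 0.0, 0.907], [0.001, -1.0, 0.0]]
force: [-0.1, 1.3, 0.1]
opening: 0.998
```

arm_command(translation=[[0.984, 0, -0.6375], [0.984, 0, -0.6375]], rotation=[[0, 0, 0], [0, 0, 0]], grip=[-1, -1])

```text
time_s: 1.8
position: [0.4638, 0.2477, 0.2448]
tcp_rot: [[0.907, 0.001, 0.421], [-0.421, 0.0, 0.907], [0.001, -1.0, 0.0]]
force: [-0.2, 0.7, -0.3]
opening: 1.003
```

arm_command(translation=[[0.984, 0, -0.6375], [0.984, 0, -0.6375]], rotation=[[0, 0, 0], [0, 0, 0]], grip=[-1, -1])

```text
time_s: 2.0
position: [0.5139, 0.1682, 0.2448]
tcp_rot: [[0.907, 0.001, 0.421], [-0.421, -0.0, 0.907], [0.001, -1.0, 0.0]]
force: [1.4, 0.2, -0.2]
opening: 0.997
```

arm_command(translation=[[0.984, 0, -0.6375], [0.984, 0, -0.6375]], rotation=[[0, 0, 0], [0, 0, 0]], grip=[-1, -1])

```text
time_s: 2.2
position: [0.5639, 0.0887, 0.2448]
tcp_rot: [[0.907, 0.001, 0.421], [-0.421, -0.0, 0.907], [0.001, -1.0, 0.0]]
force: [0.4, -0.1, 0.2]
opening: 1.006
```

arm_command(translation=[[0.984, 0, -0.6375], [0.984, 0, -0.6375]], rotation=[[0, 0, 0], [0, 0, 0]], grip=[-1, -1])

```text
time_s: 2.4
position: [0.6138, 0.0093, 0.2447]
tcp_rot: [[0.907, 0.001, 0.421], [-0.421, -0.0, 0.907], [0.001, -1.0, 0.0]]
force: [0.8, 0.6, 0.0]
opening: 1.001
```

arm_command(translation=[[0, 0.7, 0], [0, 0.7, 0], [0, 0.7, 0], [0, 0.7, 0], [0, 0.7, 0]], rotation=[[0, -0.7, 0], [0, -0.7, 0], [0, -0.7, 0], [0, -0.7, 0], [0, -0.7, 0]], grip=[-0.7, -0.7, -0.7, -0.7, -0.7])

```text
time_s: 2.9
position: [0.6126, 0.0114, 0.1883]
tcp_rot: [[0.954, -0.0, -0.3], [0.3, 0.0, 0.954], [-0.0, -1.0, 0.0]]
force: [0.2, -0.1, 0.3]
opening: 0.853
```

Run:
```python
from h import *
np.set_printoptions(precision=4,suppress=True)
S,T=cam("side"),cam("top"); s=bot.read_state()
print(s["position"],s["tcp_rot"],s["joint_positions"],s["moment"],s["opening"])
print(proj(S,[s["position"]]),proj(T,[s["position"]]))
a=S["image"][110:270,230:390];b=T["image"][120:280,200:360]
cv2.imwrite("pics/v1.png",cv2.resize(np.hstack([a,b]),(800,400),interpolation=2))
```

```text
[0.6127 0.0115 0.1885] [[ 0.9556  0.0001 -0.2945]
 [ 0.2945 -0.0001  0.9556]
 [ 0.     -1.     -0.0001]] [  -9.3626   33.0682   86.9971   -0.0039   59.9309 -116.4892] [0.0372 0.0458 0.0049] 0.8498496589734104
[[313.2028 161.5825]] [[288.5712 151.9419]]
```

View pics/v1.png

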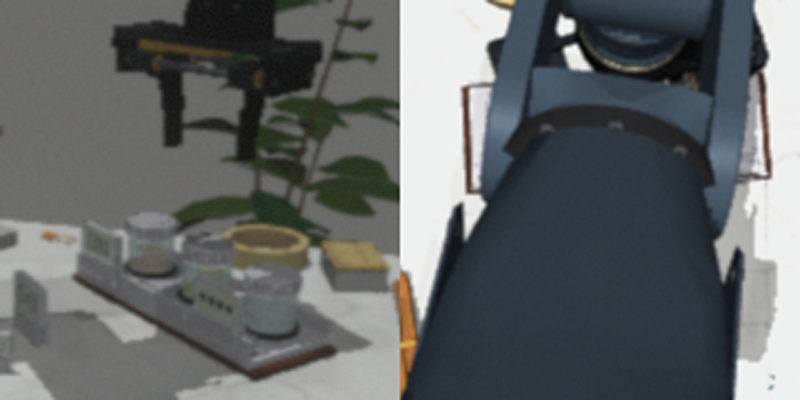

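arm_command(translation=[[0, 1, 0], [0, 1, 0], [0, 1, 0]], rotation=[[0, 0, 0], [0, 0, 0], [0, 0, 0]], grip=[-0.7, -0.7, -0.7])

```text
time_s: 3.3
position: [0.6092, 0.0121, 0.1045]
tcp_rot: [[0.956, -0.01, -0.292], [0.292, 0.002, 0.956], [-0.009, -1.0, 0.004]]
force: [0.5, 0.8, 0.5]
opening: 0.849
```

arm_command(translation=[[0, 0.32, 0], [0, 0.32, 0], [0, 0.32, 0]], rotation=[[0, 0, 0], [0, 0, 0], [0, 0, 0]], grip=[-0.7, -0.7, -0.7])

```text
time_s: 3.6
position: [0.6132, 0.0115, 0.0841]
tcp_rot: [[0.956, 0.001, -0.294], [0.294, -0.0, 0.956], [0.001, -1.0, -0.0]]
force: [-0.2, 0.1, 0.5]
opening: 0.845
```

arm_command(translation=[[0, 0, 0], [0, 0, 0], [0, 0, 0], [0, 0, 0], [0, 0, 0]], rotation=[[0, 0, 0], [0, 0, 0], [0, 0, 0], [0, 0, 0], [0, 0, 0]], grip=[1, 1, 1, 1, 1])

```text
time_s: 4.1
position: [0.6137, 0.0101, 0.084]
tcp_rot: [[0.956, 0.003, -0.295], [0.295, -0.002, 0.956], [0.002, -1.0, -0.003]]
force: [0.2, -5.5, 2.5]
opening: 0.612
```

Run:
```python
from h import *
s=bot.read_state()
print(s["time_s"],s["position"],s["force"],s["moment"],s["opening"]*87)
```

```text
4.1 [0.61374037 0.01013888 0.08398193] [ 0.22833158 -5.49810282  2.54695749] [-0.86602105 -0.03186155 -0.12832363] 53.2425497867417
```

arm_command(translation=[[0, 0, -0.018], [0, 0.006, -0.018], [0, 0.01, -0.018], [0, 0.014, -0.018], [0, 0.018, -0.018]], rotation=[[0, 0, 0], [0, 0.13, 0], [0, 0.26, 0], [0, 0.39, 0], [0, 0.52, 0]], grip=[1, 1, 1, 1, 1])

```text
time_s: 4.6
position: [0.6136, 0.0132, 0.0826]
tcp_rot: [[0.968, 0.002, 0.249], [-0.249, 0.005, 0.968], [0.001, -1.0, 0.005]]
force: [1.3, 9.1, 6.1]
opening: 0.605
```

```bash
cat > st.py <<'E'
from h import *
np.set_printoptions(precision=4,suppress=True)
s=bot.read_state();R=s["tcp_rot"]
print(s["time_s"],s["position"],s["force"],s["moment"],"open",s["opening"]*87,"yaw z",np.degrees(np.arctan2(R[1][2],R[0][2])),"q6",s["joint_positions"][5])
E
python3 st.py
```

```text
4.6 [0.6136 0.0132 0.0826] [1.2714 9.0526 6.1153] [ 1.4921 -0.2465  0.1661] open 52.63863468928431 yaw z 75.55405881355001 q6 -85.14500500955747
```

arm_command(translation=[[0, 0, 0.013], [0, 0.004, 0.013], [0, 0.008, 0.013], [0, 0.012, 0.013], [0, 0.012, 0.013]], rotation=[[0, 0, 0], [0, 0.14, 0], [0, 0.28, 0], [0, 0.42, 0], [0, 0.42, 0]], grip=[1, 1, 1, 1, 1])

```text
time_s: 5.1
position: [0.6148, 0.0157, 0.0817]
tcp_rot: [[0.771, 0.004, 0.636], [-0.636, 0.007, 0.771], [-0.001, -1.0, 0.008]]
force: [2.6, 10.4, 5.1]
opening: 0.614
```

```bash
python3 st.py
```

```text
5.1 [0.6148 0.0157 0.0817] [ 2.595  10.4037  5.0842] [ 1.8512 -0.4614 -0.0196] open 53.38452722618529 yaw z 50.47346145549214 q6 -59.99558734015157
```

arm_command(translation=[[0, 0, 0], [0, 0, 0], [0, 0, 0], [0, 0, 0]], rotation=[[0, 0, 0], [0, 0, 0], [0, 0, 0], [0, 0, 0]], grip=[-0.6, -0.6, -0.6, -0.6])

```text
time_s: 5.5
position: [0.6127, 0.0111, 0.0801]
tcp_rot: [[0.774, -0.001, 0.633], [-0.633, 0.0, 0.774], [-0.001, -1.0, -0.001]]
force: [0.5, -0.8, 0.6]
opening: 0.789
```

```bash
cat >> st.py <<'E'
import sys
if len(sys.argv)>3:
    d=np.array([float(v) for v in sys.argv[1:4]])-s["position"]; print("move",np.array(R).T@d/.08)
E
python3 st.py .619 .0107 .0815
```

```text
5.5 [0.6127 0.0111 0.0801] [ 0.4924 -0.7936  0.5597] [ 0.0039 -0.0183  0.0357] open 68.60371694088468 yaw z 50.73204840911155 q6 -60.12940015491082
move [ 0.0642 -0.0173  0.0456]
```

arm_command(translation=[[0.064, -0.017, 0.046], [0.064, -0.017, 0.046]], rotation=[[0, 0, 0], [0, 0, 0]], grip=[-0.6, -0.6])

```text
time_s: 5.7
position: [0.6209, 0.0103, 0.0821]
tcp_rot: [[0.774, 0.002, 0.633], [-0.633, -0.0, 0.774], [0.002, -1.0, 0.001]]
force: [1.3, 0.2, -0.3]
opening: 0.799
```

arm_command(translation=[[0, 0, 0], [0, 0, 0], [0, 0, 0], [0, 0, 0]], rotation=[[0, 0, 0], [0, 0, 0], [0, 0, 0], [0, 0, 0]], grip=[1, 1, 1, 1])

```text
time_s: 6.1
position: [0.6202, 0.0116, 0.082]
tcp_rot: [[0.774, 0.002, 0.633], [-0.633, 0.001, 0.774], [0.0, -1.0, 0.002]]
force: [1.9, 4.5, -1.5]
opening: 0.618
```

```bash
python3 st.py
```

```text
6.1 [0.6202 0.0116 0.082 ] [ 1.9334  4.4845 -1.4859] [ 0.5548 -0.414   0.0453] open 53.763388002752535 yaw z 50.72262195684397 q6 -60.07274545117931
```

arm_command(translation=[[0, 0, 0.015], [0, 0.002, 0.015], [0, 0.004, 0.015], [0, 0.004, 0.015]], rotation=[[0, 0, 0], [0, 0.08, 0], [0, 0.16, 0], [0, 0.16, 0]], grip=[1, 1, 1, 1])

```text
time_s: 6.5
position: [0.6202, 0.0117, 0.0816]
tcp_rot: [[0.66, -0.0, 0.751], [-0.751, -0.001, 0.66], [0.0, -1.0, -0.001]]
force: [1.1, 1.7, 0.1]
opening: 0.612
```

```bash
python3 st.py
```

```text
6.5 [0.6202 0.0117 0.0816] [1.1442 1.6786 0.0656] [ 0.1373 -0.1454  0.4834] open 53.21459042483892 yaw z 41.281877757744134 q6 -50.44666609975477
```

arm_command(translation=[[0, 0.002, 0], [0, 0.004, 0], [0, 0.004, 0]], rotation=[[0, 0.08, 0], [0, 0.16, 0], [0, 0.16, 0]], grip=[1, 1, 1])

```text
time_s: 6.8
position: [0.6203, 0.0115, 0.0816]
tcp_rot: [[0.526, -0.0, 0.85], [-0.85, -0.001, 0.526], [0.001, -1.0, -0.001]]
force: [-0.1, 1.7, 1.9]
opening: 0.61
```

```bash
python3 st.py
```

```text
6.8 [0.6203 0.0115 0.0816] [-0.1346  1.6502  1.8748] [-0.0493 -0.0392  0.5554] open 53.096638028661964 yaw z 31.764813539709184 q6 -40.91962971452802
```

arm_command(translation=[[0, 0, 0], [0, 0, 0], [0, 0, 0], [0, 0, 0]], rotation=[[0, 0.09, 0], [0, 0.18, 0], [0, 0.18, 0], [0, 0.18, 0]], grip=[1, 1, 1, 1])

```text
time_s: 7.2
position: [0.6203, 0.0113, 0.0816]
tcp_rot: [[0.357, -0.0, 0.934], [-0.934, -0.001, 0.357], [0.001, -1.0, -0.0]]
force: [-0.3, -0.9, 3.4]
opening: 0.614
```

```bash
python3 st.py
```

```text
7.2 [0.6203 0.0113 0.0816] [-0.2722 -0.9218  3.4334] [-0.2442  0.1253  0.5635] open 53.42138538812702 yaw z 20.939651181466765 q6 -30.152507799509532
```

arm_command(translation=[[0, 0, 0], [0, 0, 0], [0, 0, 0]], rotation=[[0, 0, 0], [0, 0, 0], [0, 0, 0]], grip=[-0.6, -0.6, -0.6])

```text
time_s: 7.5
position: [0.6201, 0.0118, 0.0809]
tcp_rot: [[0.354, -0.001, 0.935], [-0.935, 0.001, 0.354], [-0.001, -1.0, -0.0]]
force: [0.5, 0.6, -0.8]
opening: 0.77
```

arm_command(translation=[[0, -1, 0], [0, -1, 0], [0, -1, 0]], rotation=[[0, 0, 0], [0, 0, 0], [0, 0, 0]], grip=[-0.6, -0.6, -0.6])

```text
time_s: 7.8
position: [0.6236, 0.0114, 0.1657]
tcp_rot: [[0.354, 0.009, 0.935], [-0.935, -0.001, 0.354], [0.004, -1.0, 0.008]]
force: [1.0, 0.2, 0.7]
opening: 0.794
```

Run:
```python
from h import *
np.set_printoptions(precision=4,suppress=True)
exec(open("st.py").read())
S=cam("side")
for t in ("cap_top","lip_mid","home","label_clip","clip_frame","clip_face"):
    print(t,[(np.round(np.array(d["point"])*[560,420],1).tolist(),round(d["conf"],2)) for d in models.spot_point("side",t)[:3]])
y=np.radians(2.95);R2=np.array([[np.cos(y),-np.sin(y),0],[np.sin(y),np.cos(y),0],[0,0,1]])
U=np.array([.6053,.0102,.008])
im=S["image"].copy()
big=cv2.resize(im[170:280,190:350],None,fx=5,fy=5,interpolation=2)
def mark(P,c):
    for p in proj(S,P): cv2.circle(big,tuple(int(v) for v in ((p-[190,170])*5+2)),3,c,-1)
loc=lambda L:U+np.array(L)@R2.T
mark(loc([[.014,0,.066],[.014,.092,.066],[.014,-.092,.066]]),(0,0,255))
mark(loc([[-.0515,y_,.027] for y_ in (-.137,-.045,0,.045,.137)]),(0,255,0))
mark(loc([[-.0515,y_,-.008] for y_ in (-.145,.145)]),(255,0,0))
cy=np.radians(-5);Rc=np.array([[np.cos(cy),-np.sin(cy),0],[np.sin(cy),np.cos(cy),0],[0,0,1]])
CL=np.array([.436,.043,0]);mark(CL+np.array([[-.0045,a,h] for a in(-.03,.03) for h in(0,.056)])@Rc.T,(0,255,255))
cv2.imwrite("pics/v2.png",big)
```

```text
7.8 [0.6236 0.0114 0.1657] [1.0285 0.2411 0.7382] [-0.0989 -0.0198 -0.0377] open 69.07054716466394 yaw z 20.73751491502254 q6 -29.967849408141962
cap_top [([313.9, 207.1], 0.57)]
lip_mid [([294.2, 226.7], 0.72)]
home [([293.5, 233.9], 0.97), ([311.9, 208.4], 0.63), ([220.7, 205.0], 0.32)]
label_clip [([241.9, 243.1], 0.92), ([227.5, 257.5], 0.82)]
clip_frame [([238.9, 229.3], 0.7), ([226.2, 247.5], 0.59)]
clip_face [([225.4, 248.5], 0.84), ([241.4, 229.3], 0.74), ([307.5, 232.5], 0.34)]
```

View pics/v2.png

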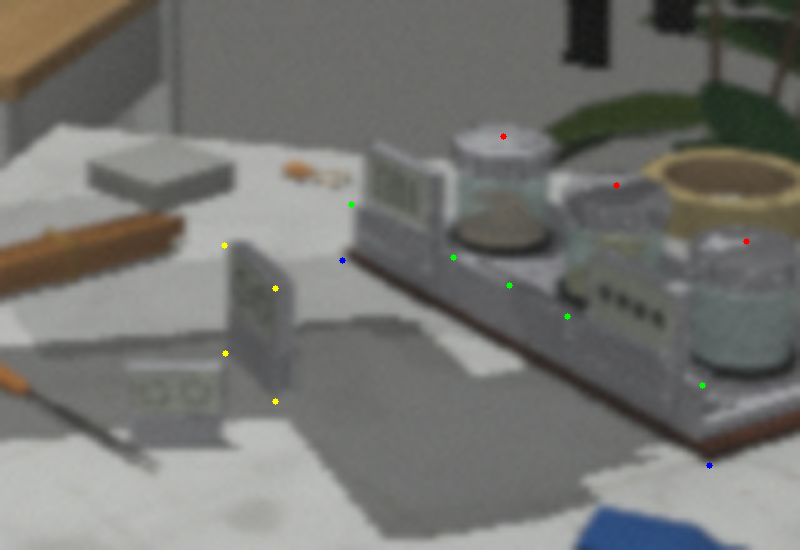

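The cap turned about 65° and then slipped in the fingers at a steady 0.56 N m, so it is on its hard stop. The overlay puts the rack and the 56 mm clip within 1–2 px. The force-centred grip puts the cap axis at (0.620, 0.0113), so lip_mid is at about (0.556, 0.008). Next is the clip.

Run:
```python
from h import *
np.set_printoptions(precision=4,suppress=True)
T=cam("top");S=cam("side");I=cv2.imread("pics/top0.png")
print("topface",at_z(T,(271.5,242.5),.056),"frame",at_z(T,(274.3,242.5),.042),"feet tri",tri(S,(241.9,243.1),T,(271.2,245.3)))
f=lambda x,y:(240+x/5.714,225+y/5.714)
for q in ((95,80),(105,110),(250,122),(268,90)): print(at_z(T,f(*q),.056))
# bench points side: foot corners in v2
g=lambda x,y:(190+(x-2)/5,170+(y-2)/5)
for q in ((229,345),(275,390),(290,388)): print("sidefoot",at_z(S,g(*q),0))
print("plinthside",at_z(S,g(350,253),0),at_z(S,g(708,455),0))
exec(open("st.py").read())
cv2.imwrite("pics/top1.png",T["image"])
```

```text
topface [0.4389 0.0455 0.056 ] frame [0.4392 0.0392 0.042 ] feet tri (array([0.436 , 0.0451, 0.0033]), np.float64(0.004952284100995978))
[0.4467 0.0785 0.056 ]
[0.4351 0.0746 0.056 ]
[0.4302 0.0183 0.056 ]
[0.4426 0.0112 0.056 ]
sidefoot [0.4406 0.0819 0.    ]
sidefoot [0.435 0.025 0.   ]
sidefoot [0.4422 0.0235 0.    ]
plinthside [0.5558 0.1607 0.    ] [ 0.5675 -0.1289  0.    ]
8.25 [0.6197 0.0118 0.1602] [ 0.6982  0.2615 -0.7507] [-0.0622  0.0075 -0.0305] open 69.58710194824769 yaw z 20.74341366210713 q6 -29.968903485506832
```

arm_command(translation=[[-0.6, 0, -0.9875], [-0.6, 0, -0.9875]], rotation=[[0, 0, 0], [0, 0, 0]], grip=[-0.2, -0.2])

```text
time_s: 8.45
position: [0.5281, 0.0287, 0.1605]
tcp_rot: [[0.354, -0.001, 0.935], [-0.935, 0.0, 0.354], [-0.001, -1.0, -0.001]]
force: [0.8, -0.5, -0.8]
opening: 0.696
```

arm_command(translation=[[-0.6, 0, -0.9875], [-0.6, 0, -0.9875]], rotation=[[0, 0, 0], [0, 0, 0]], grip=[-0.2, -0.2])

```text
time_s: 8.65
position: [0.4356, 0.0461, 0.1609]
tcp_rot: [[0.354, -0.002, 0.935], [-0.935, 0.0, 0.354], [-0.001, -1.0, -0.002]]
force: [0.0, -0.4, 0.4]
opening: 0.611
```

arm_command(translation=[[0, 0.5, 0], [0, 0.5, 0], [0, 0.5, 0], [0, 0.5, 0], [0, 0.5, 0]], rotation=[[0, 0.43, 0], [0, 0.43, 0], [0, 0.43, 0], [0, 0.43, 0], [0, 0.43, 0]], grip=[-0.2, -0.2, -0.2, -0.2, -0.2])

```text
time_s: 9.15
position: [0.4387, 0.0455, 0.1212]
tcp_rot: [[-0.085, 0.0, 0.996], [-0.996, -0.0, -0.085], [0.0, -1.0, 0.0]]
force: [0.2, -0.5, 0.7]
opening: 0.602
```

```bash
python3 st.py .438 .0455 .047
python3 - <<'E'
from h import *
S=cam("side"); i=S["image"][170:280,190:350]
cv2.imwrite("pics/v3.png",cv2.resize(i,None,fx=5,fy=5,interpolation=2))
E
```

```text
9.15 [0.4387 0.0455 0.1212] [ 0.2415 -0.5314  0.6782] [-0.0516  0.0151 -0.0226] open 52.335817020910646 yaw z -4.873974378210351 q6 -3.777765455040687
move [ 0.0008  0.9275 -0.0094]
```

View pics/v3.png

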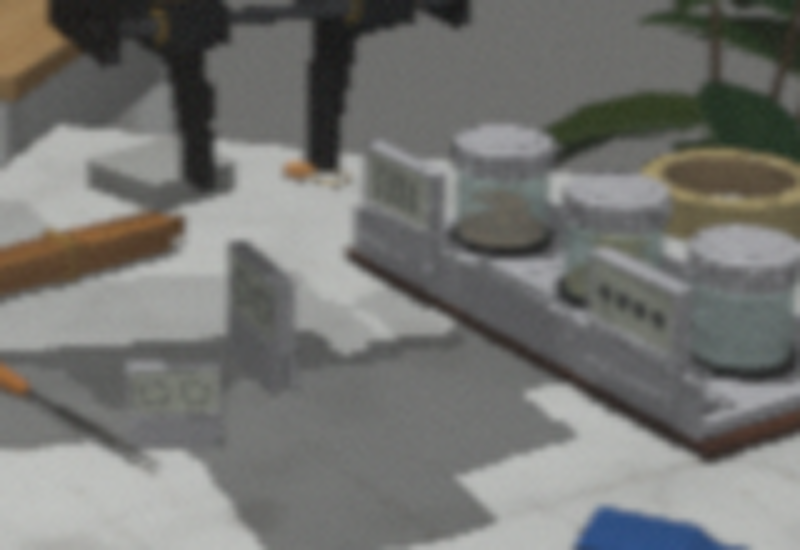

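The fingers, with tips at about (205,185) and (322,165) in the crop, straddle the clip, whose top is at about (260,262). I'm descending and pinching it.

arm_command(translation=[[0, 0.93, 0], [0, 0.93, 0], [0, 0.93, 0], [0, 0.93, 0]], rotation=[[0, 0, 0], [0, 0, 0], [0, 0, 0], [0, 0, 0]], grip=[-0.2, -0.2, -0.2, -0.2])

```text
time_s: 9.6
position: [0.4385, 0.0455, 0.047]
tcp_rot: [[-0.087, -0.001, 0.996], [-0.996, 0.0, -0.087], [-0.0, -1.0, -0.001]]
force: [1.2, 0.5, 0.5]
opening: 0.601
```

arm_command(translation=[[0, 0, 0], [0, 0, 0], [0, 0, 0], [0, 0, 0], [0, 0, 0]], rotation=[[0, 0, 0], [0, 0, 0], [0, 0, 0], [0, 0, 0], [0, 0, 0]], grip=[1, 1, 1, 1, 1])

```text
time_s: 10.1
position: [0.4388, 0.0455, 0.0473]
tcp_rot: [[-0.088, 0.001, 0.996], [-0.996, -0.0, -0.088], [0.0, -1.0, 0.001]]
force: [0.7, 0.9, 0.0]
opening: 0.235
```

arm_command(translation=[[0, 0, 0], [0, 0, 0], [0, 0, 0]], rotation=[[0, 0, 0], [0, 0, 0], [0, 0, 0]], grip=[1, 1, 1])

```text
time_s: 10.4
position: [0.4387, 0.0455, 0.047]
tcp_rot: [[-0.088, 0.0, 0.996], [-0.996, -0.0, -0.088], [0.0, -1.0, 0.0]]
force: [0.3, -0.9, 2.4]
opening: 0.101
```

```bash
python3 st.py
```

```text
10.4 [0.4387 0.0455 0.047 ] [ 0.2966 -0.9278  2.4185] [-0.0506  0.0841 -0.0204] open 8.768262831814587 yaw z -5.059656546596778 q6 -3.5956138183222177
```

arm_command(translation=[[0, -1, 0], [0, -1, 0], [0, -1, 0]], rotation=[[0, 0, 0], [0, -0.133, 0], [0, -0.133, 0]], grip=[1, 1, 1])

```text
time_s: 10.7
position: [0.4405, 0.0454, 0.1292]
tcp_rot: [[0.053, 0.006, 0.999], [-0.999, -0.001, 0.053], [0.001, -1.0, 0.006]]
force: [0.8, -0.6, -0.3]
opening: 0.102
```

arm_command(translation=[[0.15, 0, 0.4], [0.272, 0, 0.725], [0.272, 0, 0.725]], rotation=[[0, 0, 0], [0, 0, 0], [0, 0, 0]], grip=[1, 1, 1])

```text
time_s: 11.0
position: [0.5023, 0.0253, 0.1267]
tcp_rot: [[0.048, 0.007, 0.999], [-0.999, -0.001, 0.048], [0.002, -1.0, 0.006]]
force: [-0.2, -0.0, -0.3]
opening: 0.101
```

arm_command(translation=[[0.15, 0, 0.4], [0.272, 0, 0.725], [0.272, 0.2, 0.725], [0.272, 0.4, 0.725]], rotation=[[0, 0, 0], [0, 0, 0], [0, 0, 0], [0, 0, 0]], grip=[1, 1, 1, 1])

```text
time_s: 11.4
position: [0.5564, 0.0079, 0.0937]
tcp_rot: [[0.049, -0.001, 0.999], [-0.999, 0.0, 0.049], [-0.0, -1.0, -0.001]]
force: [0.0, -0.2, -0.8]
opening: 0.1
```

```bash
cat > look.py <<'E'
from h import *
exec(open("st.py").read())
S=cam("side");T=cam("top")
for n in ("side","top"):
  for t in ("label_clip","clip_frame","clip_face","lip_mid","home"):
    print(n,t,[(np.round(np.array(d["point"])*[560,420],1).tolist(),round(d["conf"],2)) for d in models.spot_point(n,t)[:3]])
s=bot.read_state();R=np.array(s["tcp_rot"]);p=np.array(s["position"])
y=np.radians(2.95);R2=np.array([[np.cos(y),-np.sin(y),0],[np.sin(y),np.cos(y),0],[0,0,1]])
U=np.array([.606,.0106,.008]);loc=lambda L:U+np.array(L)@R2.T
x0,y0,k=250,160,8
big=cv2.resize(S["image"][y0:y0+75,x0:x0+100],None,fx=k,fy=k,interpolation=2)
def mark(P,c):
    for q in proj(S,P): cv2.circle(big,tuple(int(v) for v in ((q-[x0,y0]+.5)*k)),2,c,-1)
mark(loc([[-.0515,v,.027] for v in (-.137,-.045,0,.045,.137)]),(0,255,0))
# neighbours' clip card corners (front x=-50-4, z 10+24..10+56)
mark(loc([[-.054,c+a,.01+h] for c in (-.092,.092) for a in (-.03,.03) for h in (.056,)]),(0,255,255))
O=p-np.array([.0005,0,.047])
mark([O+R2@np.array([-.004,a,.056]) for a in (-.03,.03)]+[O+R2@np.array([-.006,a,0]) for a in (-.03,.03)],(0,0,255))
import sys
cv2.imwrite(f"pics/{sys.argv[-1]}.png",big)
E
python3 look.py v4
```

```text
11.4 [0.5564 0.0079 0.0937] [ 0.0209 -0.2385 -0.7841] [-0.0671  0.07    0.0233] open 8.718955263060877 yaw z 2.8289999201010176 q6 -13.526383611705542
side label_clip [([224.2, 259.0], 0.84), ([293.4, 219.4], 0.75)]
side clip_frame [([225.1, 249.6], 0.73), ([309.7, 303.7], 0.71), ([288.5, 206.1], 0.63)]
side clip_face [([292.6, 207.0], 0.72), ([226.7, 250.5], 0.56)]
side lip_mid [([294.0, 225.6], 0.79)]
side home [([296.0, 234.6], 0.71)]
top label_clip []
top clip_frame []
top clip_face [([377.9, 228.1], 0.38)]
top lip_mid []
top home []
```

View pics/v4.png

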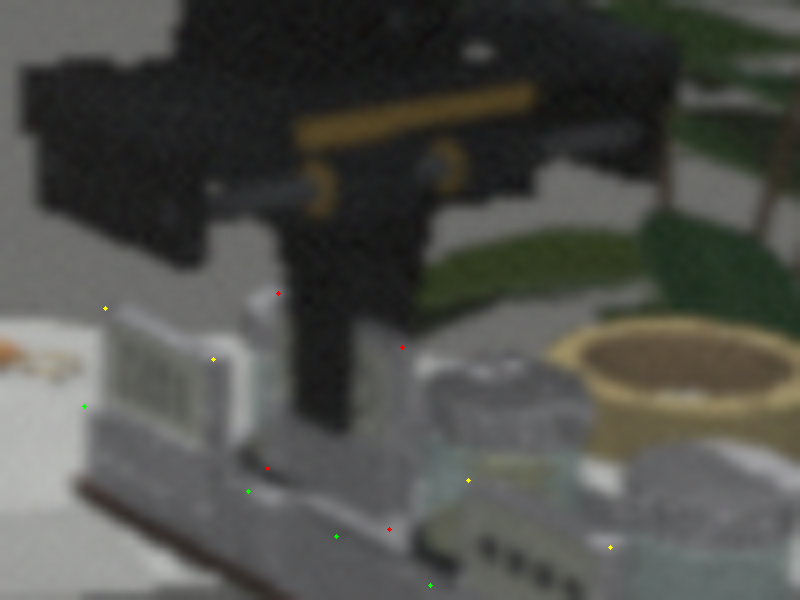

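Run:
```python
from h import *
np.set_printoptions(precision=1,suppress=True)
S=cam("side");s=bot.read_state();p=np.array(s["position"])
O=p-np.array([.0005,0,.047]);y=np.radians(2.95);R2=np.array([[np.cos(y),-np.sin(y),0],[np.sin(y),np.cos(y),0],[0,0,1]])
print("face",proj(S,[O+R2@[-.0055,0,.039]]),"orig",proj(S,[O]),"frame",proj(S,[O+R2@[.0005,0,.042]]))
U=np.array([.606,.0106,.008]);print("lip,home",proj(S,[U+R2@[-.05,0,.027],U+R2@[-.05,0,.01]]))
ims=[eyes.capture("side")["image"].astype(float) for _ in range(10)]
m=np.mean(ims,0)[190:235,275:310]
m=np.clip((m-30)*1.6,0,255).astype(np.uint8)
cv2.imwrite("pics/v5.png",cv2.resize(m,(490,630),interpolation=cv2.INTER_CUBIC))
```

```text
face [[291.1 206.4]] orig [[292.3 221.4]] frame [[293.2 204.8]]
lip,home [[292.  226.5]
 [291.8 233. ]]
```

View pics/v5.png

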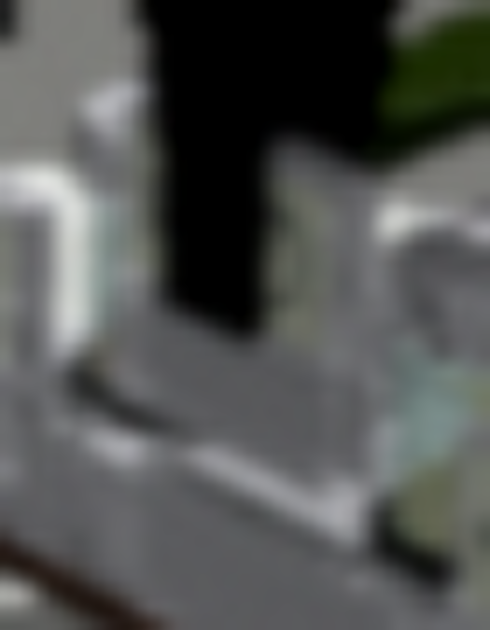

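arm_command(translation=[[0, 0.07, 0], [0, 0.13, 0], [0, 0.17, 0], [0, 0.2, 0]], rotation=[[0, 0, 0], [0, 0, 0], [0, 0, 0], [0, 0, 0]], grip=[1, 1, 1, 1])

```text
time_s: 12.95
position: [0.5563, 0.008, 0.0782]
tcp_rot: [[0.051, -0.001, 0.999], [-0.999, 0.0, 0.051], [-0.0, -1.0, -0.001]]
force: [-0.6, 0.4, 0.1]
opening: 0.099
```

```bash
python3 st.py
```

```text
12.95 [0.5563 0.008  0.0782] [-0.6289  0.4222  0.0987] [-0.0748  0.1143 -0.0103] open 8.593445320322203 yaw z 2.9233932050410827 q6 -13.603186336075487
```

arm_command(translation=[[0, 0.03, 0], [0, 0.05, 0], [0, 0.06, 0]], rotation=[[0, 0, 0], [0, 0, 0], [0, 0, 0]], grip=[1, 1, 1])

```text
time_s: 13.25
position: [0.5559, 0.0081, 0.0739]
tcp_rot: [[0.051, -0.002, 0.999], [-0.999, 0.0, 0.051], [-0.0, -1.0, -0.002]]
force: [-2.3, -0.5, 2.4]
opening: 0.098
```

```bash
python3 st.py
```

```text
13.25 [0.5559 0.0081 0.0739] [-2.2956 -0.5446  2.4062] [-0.0849  0.4686 -0.0168] open 8.534771982727998 yaw z 2.929296427652037 q6 -13.601589815857345
```

arm_command(translation=[[0, 0.025, 0], [0, 0.05, 0], [0, 0.05, 0]], rotation=[[0, 0, 0], [0, 0, 0], [0, 0, 0]], grip=[1, 1, 1])

```text
time_s: 13.55
position: [0.5559, 0.0081, 0.0695]
tcp_rot: [[0.051, -0.002, 0.999], [-0.999, 0.0, 0.051], [-0.0, -1.0, -0.002]]
force: [-1.9, 0.0, -1.6]
opening: 0.102
```

```bash
python3 st.py
```

```text
13.55 [0.5559 0.0081 0.0695] [-1.9091  0.0475 -1.6117] [-0.1148  0.537  -0.026 ] open 8.914140925913415 yaw z 2.918002238001511 q6 -13.596487540482986
```

arm_command(translation=[[0, 0.025, 0], [0, 0.05, 0], [0, 0.05, 0]], rotation=[[0, 0, 0], [0, 0, 0], [0, 0, 0]], grip=[1, 1, 1])

```text
time_s: 13.85
position: [0.5562, 0.008, 0.0656]
tcp_rot: [[0.051, -0.001, 0.999], [-0.999, 0.0, 0.051], [-0.0, -1.0, -0.001]]
force: [-2.2, -1.1, -1.5]
opening: 0.098
```

```bash
python3 st.py
```

```text
13.85 [0.5562 0.008  0.0656] [-2.2036 -1.1049 -1.5159] [-0.1033  0.6097 -0.0165] open 8.55697768001614 yaw z 2.926721210540656 q6 -13.601685652942008
```

arm_command(translation=[[0, 0.02, 0], [0, 0.02, 0], [0, 0.02, 0]], rotation=[[0, 0, 0], [0, 0, 0], [0, 0, 0]], grip=[1, 1, 1])

```text
time_s: 14.15
position: [0.5565, 0.008, 0.065]
tcp_rot: [[0.051, -0.0, 0.999], [-0.999, -0.0, 0.051], [0.0, -1.0, -0.0]]
force: [-4.4, -1.0, 6.4]
opening: 0.1
```

```bash
python3 st.py
```

```text
14.15 [0.5565 0.008  0.065 ] [-4.398  -0.9578  6.4389] [-0.0554  0.8202 -0.0073] open 8.725636059016031 yaw z 2.9299697538005756 q6 -13.60368612884698
```

arm_command(translation=[[0, 0.012, 0], [0, 0.02, 0], [0, 0.02, 0], [0, 0.02, 0]], rotation=[[0, 0, 0], [0, 0, 0], [0, 0, 0], [0, 0, 0]], grip=[1, 1, 1, 1])

```text
time_s: 14.55
position: [0.5565, 0.008, 0.0649]
tcp_rot: [[0.051, 0.0, 0.999], [-0.999, -0.0, 0.051], [0.0, -1.0, 0.0]]
force: [-5.8, 0.9, 16.2]
opening: 0.101
```

```bash
python3 st.py; python3 look.py v6
```

```text
14.55 [0.5565 0.008  0.0649] [-5.8184  0.8584 16.2009] [-0.0309  1.3279 -0.0127] open 8.787759999695403 yaw z 2.937976429006695 q6 -13.60386482376344
14.55 [0.5565 0.008  0.0649] [-5.8184  0.8584 16.2009] [-0.0309  1.3279 -0.0127] open 8.787759999695403 yaw z 2.937976429006695 q6 -13.60386482376344
side label_clip [([224.7, 257.2], 0.76), ([292.9, 230.4], 0.56)]
side clip_frame [([288.6, 214.4], 0.6), ([227.7, 248.9], 0.58)]
side clip_face [([289.4, 216.5], 0.6), ([225.5, 248.9], 0.58)]
side lip_mid [([293.5, 225.3], 0.62), ([290.9, 215.7], 0.19)]
side home [([293.5, 235.3], 0.66)]
top label_clip []
top clip_frame []
top clip_face []
top lip_mid []
top home []
```

View pics/v6.png

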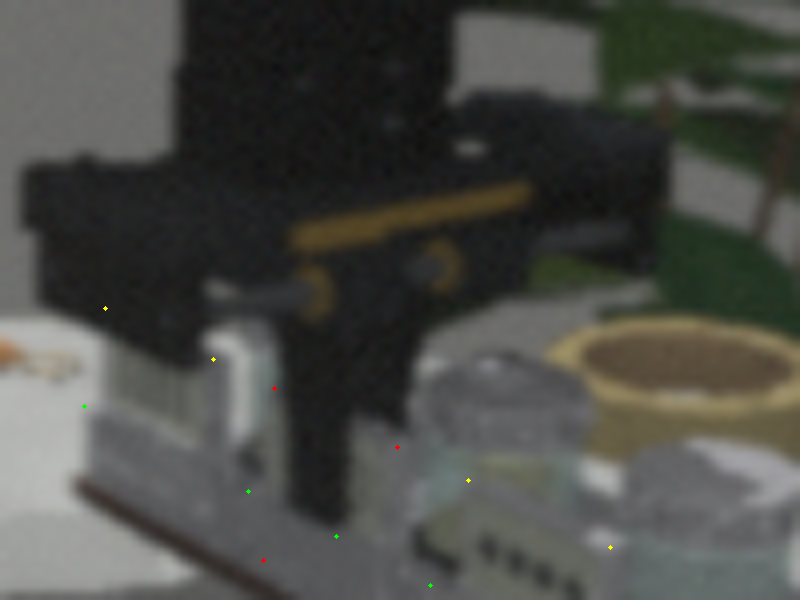

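```bash
python3 -c "
from rig import bot
print(bot.hand_in())"; python3 st.py
```

```text
the job is handed in; nothing more can be done
None
the job is handed in; nothing more can be done
```

The job is done and handed in at about 14.6 s of the 51 s allowed. No verdict came back.

- **Cap:** I gripped the middle jar's cap and turned it clockwise. The first grip was about 6–7 mm off the cap's axis in x, so I opened, re-centred and gripped again. After about 65° of turning, the fingers slipped on it at a steady 0.56 N m, against about 0.1 N m of thread friction, so I took it as fully closed. I did not measure the cap's height separately.
- **Clip:** I took the loose clip that measured about 60 mm wide and 56 mm high, not the smaller look-alike, and gripped it across its 9 mm plate with the card facing outwards. I aligned it to the rack at about 2.9° and pushed it behind the lip of the middle unit. On the way down the spring pushed back with about 2 N.
- **Last checks:** The clip bottomed out at the expected height: the gripper's reference point was at z = 0.065 m and stayed there as the push rose from 6 to 16 N. It was still gripped and pressed at about 16 N at the end.
- **Less certain:** In the side view the clip's edges and height matched where I expected them. That view is only good to about 2 mm for being in the middle of the lip, and the arm hid the top view. A sideways force of 5.8 N towards the front of the rack remained, more than the 2–4 N given for the spring alone.

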